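Park the furnace tray on its two-pin cooling stand

TASK

Pick up the furnace tray that has a hole at each end, by its grip bar, and lower it onto the cooling stand so that both pins come up through the two holes and the tray lies flat on the stand, then let go. Lower it in the gripper, do not drop it, and do not shift the similar one-hole tray or the white crucible.

Things in the scene. Friction and masses are not known exactly. Their poses are not given: they have to be found in the camera images.
- tray: Tray to move: loose steel plate 180 x 84 x 6 mm, about 0.4 kg, lying flat; two 32 mm round through holes on its long middle line, 62 mm either side of centre. Lips on the long edges, to 12 mm up. Grip bar over the centre along the long side: 70 mm long, 12 mm wide, 38 to 50 mm above the underside, on two posts. Origin: centre of underside; x along the long side, z up. Same if turned half round.
- stand: Cooling stand, fixed to the bench: aluminium block 190 x 90 mm, 25 mm high, with two dark upright steel pins on its top, 12 mm thick and 35 mm tall (tapered tips 60 mm above the bench), 62 mm either side of centre along its long side. Origin: centre of its underside, on the bench; x along the long side through both pins, z up.
- single: Bystander, not to be moved: a loose stainless tray of the same size with the same grip bar and lips, but with only one 32 mm hole, 62 mm from the centre towards its +x end. Origin: centre of the underside; x along the long side, z up.
- crucible: Bystander, not to be moved: a loose white ceramic crucible, open round cup 50 mm across and 45 mm tall, standing on the bench beyond the trays. Origin: centre of its underside.
There are look-alikes about, which are no part of the job. Leave any blue or green look-alike of the tray alone.

How it is judged:
By the outcome, as a careful person would: the job done as asked, in the order asked, and still so for the second after the job is handed in, with the robot touching nothing.
It also fails if it takes over 35 s, if anything falls off the work surface, if the arm or the gripper's body presses on something with over 40 N, if the wrist force passes 120 N, or if a joint passes its speed limit or range.

ROBOT

A 7-joint arm with a two-finger parallel gripper is mounted at the origin on the work surface. World frame = base frame: x ahead of the robot, y to its left, z up, the work surface at z = 0. Lengths are in m, angles in rad, forces in N, time in s.
With the tool pointing down it reaches from about 0.4 to 0.875 m from the base axis. Payload 6.5 kg.
Tool frame: the origin (TCP) lies at the very end of the fingers, on their centre line; the grasp point (between the pads) lies 19 mm behind it; z points along the fingers, y is the line along which they close (so a half turn about z gives the same grasp; the last joint's range is limited). The gripper opens to 88 mm and grips with 3 to 60 N. Pads are 18 mm wide; open, the fingers measure 123 mm over their backs; the gripper's body (75 mm by 187 mm) begins 45 mm behind the grasp point.
Start: joints at [1.27, 0.536, -0.004, 1.538, 0.003, 1.067, -0.071], TCP at [0.151, -0.632, 0.239] pointing down, gripper open.
Joint ranges: [-2.7, 2.7], [-0.37, 2.16], [-1.27, 1.26], [0.24, 2.4], [-1.31, 4.45], [0.19, 1.91], [-2.76, 2.76]. Speed limits (rad/s): [2.39, 2.39, 3.14, 3.14, 3.14, 3.14, 3.14].

INTERFACE

Orientations are given as a rotation vector (axis times angle).
In Python, from plant import monitor, snapshot, calibration, hand_in, find_in, spot_point gives the robot as it stands.
- The arm moves only by the tool jog_arm, never from a script. Its argument "plan" is a list of rows, each an object with "twist": the turn, a rotation vector about the tool's x, y, z in rad, a list of three; "translation": the shift along the tool's x, y, z in cm, a list of three; "fingers": the finger opening in cm, from 0 to 8.81. A call has 1 to 5 rows; each row shifts and turns the commanded pose from where the row before left it, along the tool's axes as they then stand; what a row does not reach is not made up. A row lasts 1/8 s, in which the tool goes at most 62.5 mm and 10.7 degrees, less where a joint would pass 70% of its speed; a pose out of reach is approached as far as the arm can. A call is refused whole if a number of a shift passes 6.25 or a number of a turn 0.188, either way. A call with a gripper value outside its range is refused whole. The fingers move at their own pace and stop on an object; "squeeze" is the grip in N (left out, the last holds). Time passes only in rows, so rows that do not move let the fingers close. It gives the time, the measured TCP pose, the force, the opening and the grip force at its end, in the units of the state.
- monitor.read_state(): the state, without advancing time (a new reading comes with each control period).
- snapshot(name): name is "side" or "top" or "wrist"; returns (picture, depth): 384x512x3 uint8, red, green, blue; 384x512 float32, m along the optical axis (not along the pixel's ray), 0 where there is no reading.
- calibration(name): a dict with "K" (3x3 intrinsics, pixels), "rvec" (rotation vector, rad) and "tvec" (3), from world to camera coordinates, as OpenCV has them. Camera axes: x right, y down, z forward; pixel columns grow to the right and rows downward; lengths in m; the calibration is good to about 2 mm. A picture is of the moment at which its call begins: read the wrist's pose just before it. calibration takes no time and is no camera call; for the wrist camera it gives the pose at the moment of the call.
- hand_in(): hands the job in; it is judged then, once.
Trained networks look in the newest picture that a camera, given by its name, has taken for a name from the list of things; names that differ only in an ending like _2 or _b are one class to them, and where a whole thing is asked for, a point or a joint stands for the part that bears it (a point fixed in the world has none). Each returns a list of dicts, best first, with "confidence" (0 to 1); they miss things now and then, are a little off and sometimes report something else, mostly with a low value. They report only what shows in the picture. A call takes as long as a camera call. They do not tell look-alikes from the thing itself.
- find_in(target, camera): "pixel" ([column, row] in pixels, amid what is visible of it).
- spot_point(target, camera): "pixel" ([column, row] in pixels: a listed point, or the origin of a listed thing).
The state is a dict: "time": time; "q": joint angles; "qvel": joint speeds; "tau": joint torques, N m; "tcp_pos": TCP position; "ee_rot": TCP orientation; "contact_force": force on the tool from outside, world axes, zero at the start; "torque": the same for the moment, N m; "width": finger opening in m; "grasp_force": force on a finger pad.
Only numpy, scipy, OpenCV 4.12 (cv2) and the standard library are available. Lean on these libraries where they do the work, as an engineer would, in place of code of your own. Each camera call takes 0.05 s, during which the arm holds its last target. There are 200 camera calls.

## Working session

There is one attempt and no reset: what is moved stays moved. The work goes in short steps, Python scripts to look and compute and a tool call to move; the robot and the scene stay as the last step left them, time stands still between calls to the robot, and variables do not carry over. Pictures are saved under pics/ and viewed, at most 10 in all, crops included, and the job is handed in when it is done.

Besides the shell and the picture viewer there is one more tool, called as name([rows], argument=value, ...), one row to a line, values as JSON. jog_arm: Moves the arm, as the interface text tells. Its arguments: {"type":"object","properties":{"plan":{"type":"array","items":{"type":"object","properties":{"twist":{"type":"array","items":{"type":"number"}},"translation":{"type":"array","items":{"type":"number"}},"fingers":{"type":"number"}}}},"squeeze":{"type":"number"}},"required":["plan"]}

```bash
mkdir -p pics; ls; cat > h.py <<'E'
import numpy as np, cv2
from plant import monitor, snapshot, calibration, hand_in, find_in, spot_point
def cam(n):
    c=calibration(n); R=cv2.Rodrigues(np.array(c["rvec"],float))[0]
    return np.array(c["K"],float),R,np.array(c["tvec"],float).ravel()
def world(n,px,depth,c=None):
    K,R,t=c or cam(n); px=np.atleast_2d(px); d=np.atleast_1d(depth)
    p=np.linalg.inv(K)@np.c_[px,np.ones(len(px))].T*d
    return (R.T@(p-t[:,None])).T
def at_z(n,px,z,c=None):
    K,R,t=c or cam(n); C=-R.T@t
    r=R.T@np.linalg.inv(K)@np.array([px[0],px[1],1.]); return C+r*(z-C[2])/r[2]
def proj(n,P,c=None):
    K,R,t=c or cam(n); q=K@(R@np.atleast_2d(P).T+t[:,None]); return (q[:2]/q[2]).T
def tri(obs):
    A=np.zeros((3,3));b=np.zeros(3)
    for c,px in obs:
        K,R,t=c; C=-R.T@t; r=R.T@np.linalg.inv(K)@np.array([px[0],px[1],1.]); r/=np.linalg.norm(r)
        M=np.eye(3)-np.outer(r,r); A+=M; b+=M@C
    return np.linalg.solve(A,b)
E
python3 - <<'E'
from h import *
ims=[]
for n in("top","side"):
    im,d=snapshot(n); np.savez(f"{n}0.npz",im=im,d=d); ims.append(im)
    for t in("tray","stand","single","crucible"):
        for r in spot_point(t,n)[:4]:
            u,v=map(int,r["pixel"]); 
            print(n,t,np.round(r["pixel"],1),round(r["confidence"],2),np.round(world(n,r["pixel"],d[min(v,383),min(u,511)]),3))
cv2.imwrite("pics/top0.png",cv2.resize(ims[0],(800,600))[:,:,::-1]);cv2.imwrite("pics/side0.png",cv2.resize(ims[1],(800,600))[:,:,::-1])
E
```

```text
pics
top tray [270.3 106. ] 0.62 [[ 0.697 -0.128  0.048]]
top tray [334.1 182.5] 0.59 [[ 0.489 -0.294  0.047]]
top tray [382.1 256.9] 0.57 [[ 0.284 -0.427  0.009]]
top stand [138.6 183.5] 0.9 [[0.497 0.23  0.028]]
top single [217.3 190.2] 0.7 [[0.474 0.017 0.048]]
top crucible [192.5 103.9] 0.63 [[0.716 0.085 0.005]]
side tray [283.2 265.9] 0.95 [[ 0.493 -0.293  0.004]]
side tray [179.4 337.1] 0.64 [[ 0.281 -0.441  0.008]]
side tray [345.2 221.4] 0.59 [[ 0.691 -0.155  0.007]]
side stand [248.1 165.9] 0.85 [[0.499 0.196 0.02 ]]
side single [250.2 196.8] 0.72 [[0.474 0.009 0.008]]
side crucible [321.6 182.6] 0.52 [[0.708 0.067 0.007]]
```

View pics/top0.png

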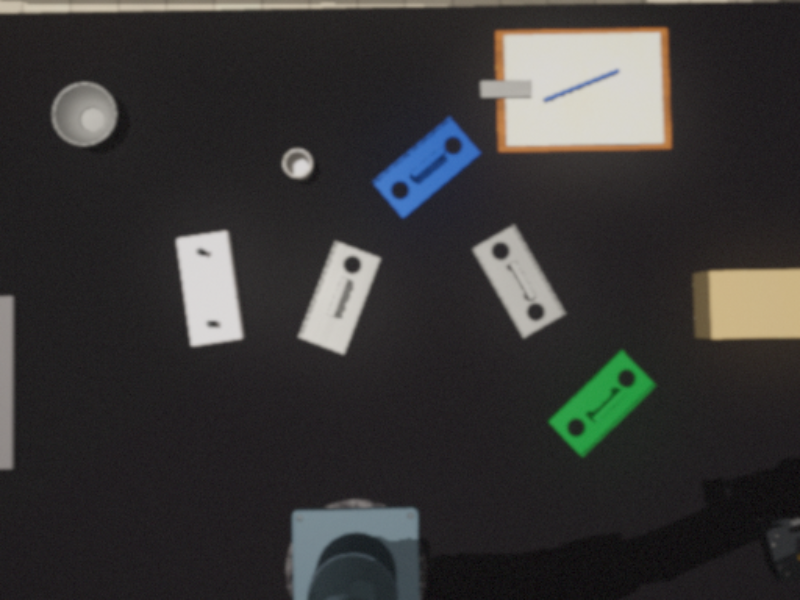

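View pics/side0.png

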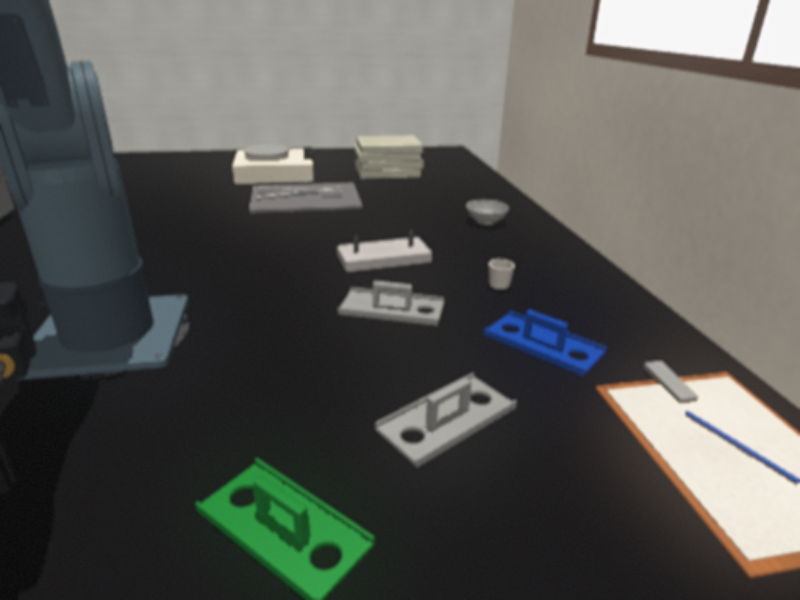

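The top view shows the grey two-hole tray at about (519,281) with holes at (501,251) and (536,312). The one-hole tray is at (340,297), the stand at (209,288) with pins near (203,252) and (213,323), and the crucible at (298,163). Blue and green are look-alikes. The side view agrees: tray (447,410), stand (385,253) with its pins upright.

```bash
python3 - <<'E'
from h import *
z=np.load("top0.npz"); im=z["im"]; g=im.max(2); sat=np.ptp(im.astype(int),axis=2)
m=((g>90)&(sat<40)).astype(np.uint8)
ct=cam("top"); cs=cam("side")
cs_,h=cv2.findContours(m,cv2.RETR_CCOMP,cv2.CHAIN_APPROX_NONE)
for i,c in enumerate(cs_):
    a=cv2.contourArea(c)
    if h[0][i][3]<0 and 1000<a<6000:
        r=cv2.minAreaRect(c); b=cv2.boxPoints(r)
        print("blob",np.round(r[0],1),np.round(r[1],1),a)
        for zz in(0.009,0.025):
            W=np.array([at_z("top",p,zz,ct) for p in b]); e=W[1]-W[0]; f=W[2]-W[1]
            l=e if np.linalg.norm(e)>np.linalg.norm(f) else f
            print("  z",zz,"ctr",np.round(W.mean(0),4),"sizes",np.round([np.linalg.norm(e),np.linalg.norm(f)],3),"yaw",np.round(np.degrees(np.arctan2(l[1],l[0]))%180,1))
        for j,d in enumerate(cs_):
            if h[0][j][3]==i and cv2.contourArea(d)>20:
                M=cv2.moments(d); p=(M["m10"]/M["m00"],M["m01"]/M["m00"]); print("   hole",np.round(p,1),cv2.contourArea(d),np.round(at_z("top",p,.006,ct),4))
print("tri tray",tri([(ct,(334.1,182.5)),(cs,(283.2,265.9))]),"stand",tri([(ct,(138.6,183.5)),(cs,(248.1,165.9))]))
s=monitor.read_state(); print(s["tcp_pos"],s["ee_rot"],s["time"],s["contact_force"]); print(np.round(cv2.Rodrigues(np.array(s["ee_rot"]))[0],3))
E
```

```text
blob [219.2 340.2] [53.  95.7] 2139.5
  z 0.009 ctr [0.0699 0.0214 0.009 ] sizes [0.258 0.143] yaw 117.1
  z 0.025 ctr [0.0748 0.0202 0.025 ] sizes [0.255 0.141] yaw 117.1
blob [216.9 190.1] [33.3 68. ] 2161.5
  z 0.009 ctr [0.4763 0.0211 0.009 ] sizes [0.186 0.092] yaw 158.3
  z 0.025 ctr [0.4758 0.02   0.025 ] sizes [0.184 0.09 ] yaw 158.3
   hole [225.1 169. ] 81.0 [ 0.5338 -0.002   0.006 ]
blob [133.6 184.2] [71.8 35.6] 2452.0
  z 0.009 ctr [0.4969 0.2489 0.009 ] sizes [0.098 0.197] yaw 7.5
  z 0.025 ctr [0.4961 0.2447 0.025 ] sizes [0.096 0.195] yaw 7.5
blob [331.5 179.6] [67.3 32.4] 2091.5
  z 0.009 ctr [ 0.499  -0.2942  0.009 ] sizes [0.09  0.185] yaw 28.5
  z 0.025 ctr [ 0.4982 -0.2912  0.025 ] sizes [0.089 0.182] yaw 28.5
   hole [342.4 199.2] 84.5 [ 0.4441 -0.3233  0.006 ]
   hole [320. 160.] 82.0 [ 0.5536 -0.2645  0.006 ]
blob [53.5 72.5] [41. 41.] 1320.0
  z 0.009 ctr [0.8099 0.4667 0.009 ] sizes [0.113 0.115] yaw 179.8
  z 0.025 ctr [0.8049 0.4596 0.025 ] sizes [0.112 0.113] yaw 179.8
blob [249.   4.] [  8. 498.] 2030.0
  z 0.009 ctr [ 0.9935 -0.0803  0.009 ] sizes [1.39  0.023] yaw 89.1
  z 0.025 ctr [ 0.9861 -0.0802  0.025 ] sizes [1.371 0.023] yaw 89.1
tri tray [ 0.49046727 -0.30077264  0.01103773] stand [0.5020963  0.23626765 0.00245915]
[ 0.15122017 -0.63212041  0.23867075] [-3.11986316e+00 -3.68005082e-01  3.43816410e-05] 0.5 [-0.37290168  0.02874204  0.25528894]
[[ 0.973  0.233 -0.   ]
 [ 0.233 -0.973  0.   ]
 [-0.    -0.    -1.   ]]
```

jog_arm([
  {"translation":[4.2,-2.5,0],"fingers":6},
  {"translation":[4.2,-2.5,0],"fingers":6},
  {"translation":[4.2,-2.5,0],"fingers":6},
  {"translation":[4.2,-2.5,0],"fingers":6},
  {"translation":[4.2,-2.5,0],"fingers":6},
])

```text
invalid input
```

jog_arm([
  {"translation":[4.2,-2.5,0],"fingers":6},
  {"translation":[4.2,-2.5,0],"fingers":6},
  {"translation":[4.2,-2.5,0],"fingers":6},
  {"translation":[4.2,-2.5,0],"fingers":6},
  {"translation":[4.2,-2.5,0],"fingers":6},
])

```text
invalid input
```

jog_arm([
  {"twist":[0,0,-0.131]},
  {"twist":[0,0,-0.131]},
  {"translation":[0,0,0]},
])

```text
invalid input
```

```bash
cat > w.py <<'E'
from h import *
import sys
def hull_holes(im,c):
    pass
s=monitor.read_state(); c=cam("wrist"); im,d=snapshot("wrist"); tag=sys.argv[1]
K,R,t=c; np.savez(f"w{tag}.npz",im=im,d=d,K=K,R=R,t=t)
print("t",s["time"],"tcp",np.round(s["tcp_pos"],4)); Rt=cv2.Rodrigues(np.array(s["ee_rot"]))[0]; print("yaw",np.degrees(np.arctan2(Rt[1,0],Rt[0,0])),"z",np.round(Rt[:,2],4),"F",np.round(s["contact_force"],2),"w",s["width"],s["grasp_force"],"q",np.round(s["q"],2))
print("cam at",-R.T@t)
for n in sys.argv[2:]:
    for r in spot_point(n,"wrist")[:2]:
        u,v=np.clip(np.array(r["pixel"],int),0,[511,383]); print(n,np.round(r["pixel"],1),round(r["confidence"],2),np.round(world("wrist",r["pixel"],d[v,u],c),4))
cv2.imwrite(f"pics/w{tag}.png",im[:,:,::-1])
E
python3 w.py 1 tray
```

```text
t 0.5 tcp [ 0.1512 -0.6321  0.2387]
yaw 13.454536913879448 z [-0.e+00  1.e-04 -1.e+00] F [-0.37  0.03  0.26] w 0.08825127662044607 0.0 q [ 1.27  0.54 -0.    1.54  0.    1.07 -0.07]
cam at [ 0.22050987 -0.61444383  0.38370936]
tray [114.7  11.8] 0.84 [[ 0.2829 -0.4383  0.0047]]
```

View pics/w1.png

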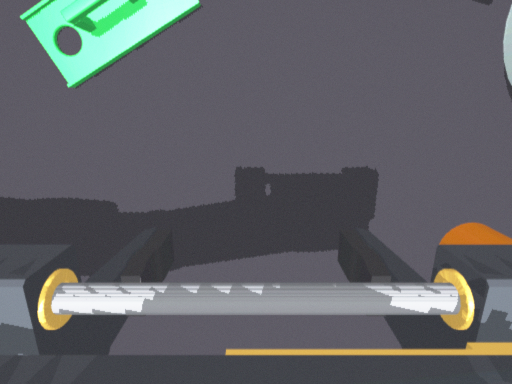

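The moves were refused because every row needs all its fields. The picture shows only the green look-alike at the upper left, plus the gripper's guide rod.

jog_arm([
  {"twist":[0,0,0],"translation":[4.2,-2.5,0],"fingers":6},
  {"twist":[0,0,0],"translation":[4.2,-2.5,0],"fingers":6},
  {"twist":[0,0,0],"translation":[4.2,-2.5,0],"fingers":6},
  {"twist":[0,0,0],"translation":[4.2,-2.5,0],"fingers":6},
  {"twist":[0,0,0],"translation":[4.2,-2.5,0],"fingers":6},
], squeeze=40)

```text
time: 1.23
tcp_pos: [0.3274, -0.4606, 0.2389]
ee_rot: [3.12, 0.368, 0.0]
contact_force: [0.2, -0.5, 0.7]
width: 0.0602
grasp_force: 0.0
```

jog_arm([
  {"twist":[0,0,0],"translation":[4.2,-2.5,0],"fingers":6},
  {"twist":[0,0,0],"translation":[4.2,-2.5,0],"fingers":6},
  {"twist":[0,0,0],"translation":[2.5,-2.5,0],"fingers":6},
  {"twist":[0,0,-0.131],"translation":[0,0,0],"fingers":6},
  {"twist":[0,0,-0.131],"translation":[0,0,0],"fingers":6},
])

```text
time: 1.85
tcp_pos: [0.4154, -0.3629, 0.2389]
ee_rot: [3.043, 0.781, 0.0]
contact_force: [-1.0, -0.7, 0.3]
width: 0.0601
grasp_force: 0.0
```

jog_arm([
  {"twist":[0,0,0],"translation":[0,-2.5,0],"fingers":6},
  {"twist":[0,0,0],"translation":[0,0,0],"fingers":6},
])

```text
time: 2.1
tcp_pos: [0.4026, -0.3404, 0.2388]
ee_rot: [-3.044, -0.774, 0.0]
contact_force: [-0.0, -0.5, -0.0]
width: 0.0602
grasp_force: 0.0
```

```bash
python3 w.py 1b tray
```

```text
t 2.1 tcp [ 0.4026 -0.3404  0.2388]
yaw 28.523309920108517 z [-4.e-04  4.e-04 -1.e+00] F [-0.03 -0.51 -0.03] w 0.06021962438590986 0.0 q [ 0.76  0.34 -0.18  1.85  0.07  0.96 -0.52]
cam at [ 0.4653153  -0.30542666  0.3838213 ]
tray [274.  267.4] 0.94 [[ 0.286  -0.4327  0.0065]]
tray [261.7  75.8] 0.73 [[ 0.4951 -0.297   0.0497]]
```

View pics/w1b.png

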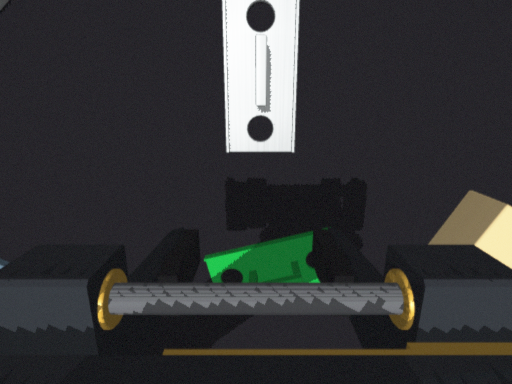

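The tray is well aligned, with the bar from about (261,36) to (261,106) and holes at (260,15) and (260,128).

```bash
cat > m.py <<'E'
from h import *
import sys
z=np.load(f"w{sys.argv[1]}.npz"); c=(z["K"],z["R"],z["t"]); g=z["im"].max(2); d=z["d"]
v,u=np.mgrid[0:384,0:512]; W=world("wrist",np.c_[u.ravel(),v.ravel()],d.ravel(),c)
W=W.reshape(384,512,3)
near=(d>0)&(np.hypot(W[...,0]-.499,W[...,1]+.294)<.12)&(v<200)
bar=near&(W[...,2]>.043)&(W[...,2]<.06)
n,l,st,cc=cv2.connectedComponentsWithStats(bar.astype(np.uint8)); k=1+st[1:,4].argmax(); P=W[l==k]
r=cv2.minAreaRect(P[:,:2].astype(np.float32)*1000); print("bar rect mm",np.round(r,1) if 0 else r,"z",np.median(P[:,2]),"px",cc[k])
pl=near&(g<90); n,l,st,cc=cv2.connectedComponentsWithStats(pl.astype(np.uint8))
for k in range(1,n):
    if 300<st[k,4]<1200: print("hole",cc[k],st[k],at_z("",cc[k],.006,c))
E
python3 m.py 1b
```

```text
bar rect mm ((499.32470703125, -293.54278564453125), (69.09101867675781, 11.81559944152832), 28.437740325927734) z 0.048813777735322056 px [260.50584112  69.60163551]
hole [260.1702454   15.51840491] [247   0  27  31 652] [ 0.55353991 -0.26402807  0.006     ]
hole [259.862423   127.94045175] [248 116  25  25 487] [ 0.44522623 -0.32290859  0.006     ]
```

jog_arm([
  {"twist":[0,0,0],"translation":[5.4,0.3,0],"fingers":6},
  {"twist":[0,0,0],"translation":[5.3,0.2,0],"fingers":6},
  {"twist":[0,0,0],"translation":[0,0,5],"fingers":6},
  {"twist":[0,0,0],"translation":[0,0,5],"fingers":6},
  {"twist":[0,0,0],"translation":[0,0,4],"fingers":6},
])

```text
time: 2.82
tcp_pos: [0.4995, -0.2954, 0.0967]
ee_rot: [3.045, 0.772, -0.001]
contact_force: [-0.4, -0.2, -0.4]
width: 0.0599
grasp_force: 0.0
```

jog_arm([
  {"twist":[0,0,0],"translation":[0,0,4],"fingers":5},
  {"twist":[0,0,0],"translation":[0,0,2.4],"fingers":5},
  {"twist":[0,0,0],"translation":[0,0,1],"fingers":5},
  {"twist":[0,0,0],"translation":[0,0,0],"fingers":5},
])

```text
time: 3.32
tcp_pos: [0.4996, -0.2952, 0.0245]
ee_rot: [3.045, 0.772, -0.0]
contact_force: [-1.1, -0.9, 0.0]
width: 0.0498
grasp_force: 0.0
```

jog_arm([
  {"twist":[0,0,0],"translation":[0,-0.16,0],"fingers":2.5},
  {"twist":[0,0,0],"translation":[0,0,0],"fingers":0.8},
  {"twist":[0,0,0],"translation":[0,0,0],"fingers":0.5},
  {"twist":[0,0,0],"translation":[0,0,0],"fingers":0.5},
  {"twist":[0,0,0],"translation":[0,0,0],"fingers":0.5},
], squeeze=45)

```text
time: 3.95
tcp_pos: [0.4989, -0.2937, 0.025]
ee_rot: [3.045, 0.772, 0.001]
contact_force: [-0.1, -0.8, 4.0]
width: 0.011
grasp_force: 45.0
```

jog_arm([
  {"twist":[0,0,0],"translation":[0,0,-1],"fingers":0.5},
  {"twist":[0,0,0],"translation":[0,0,-3],"fingers":0.5},
  {"twist":[0,0,0],"translation":[0,0,-5],"fingers":0.5},
  {"twist":[0,0,0],"translation":[0,0,-5],"fingers":0.5},
  {"twist":[0,0,0],"translation":[0,0,-4],"fingers":0.5},
])

```text
time: 4.58
tcp_pos: [0.4985, -0.2933, 0.2069]
ee_rot: [3.045, 0.772, 0.001]
contact_force: [-0.1, -0.4, -3.4]
width: 0.0112
grasp_force: 45.0
```

```bash
python3 - <<'E'
from h import *
a=np.load("top0.npz")["im"][140:230,95:175]; b=np.load("side0.npz")["im"][135:180,205:285]
A=cv2.resize(a,None,fx=5,fy=5,interpolation=2); B=cv2.resize(b,None,fx=5,fy=5,interpolation=2)
B=np.vstack([B,np.zeros((A.shape[0]-B.shape[0],B.shape[1],3),np.uint8)])
cv2.imwrite("pics/pins.png",np.hstack([A,B])[:,:,::-1])
E
```

```text
(no output)
```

View pics/pins.png

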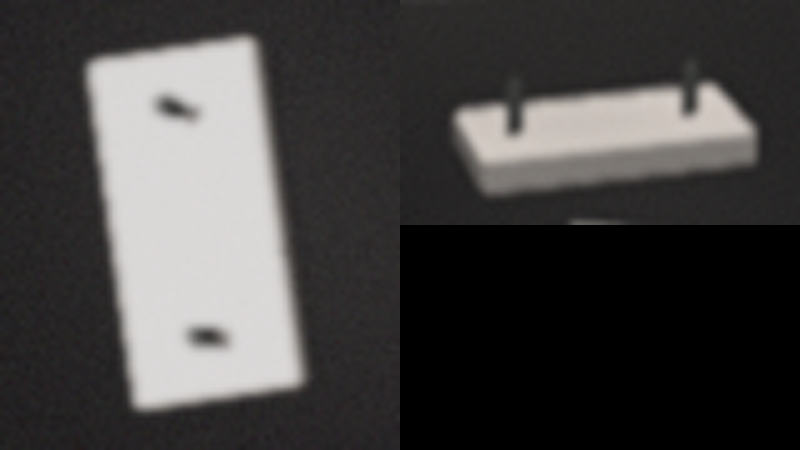

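The crop shows pin tips at about (162,104) and (193,334) in the top view, and at (514,80) and (690,64) in the side view, with pin bases at (514,132) and (690,112).

```bash
python3 - <<'E'
from h import *
T=lambda x,y:((x+.5)/5-.5+95,(y+.5)/5-.5+140); S=lambda x,y:((x-400+.5)/5-.5+205,(y+.5)/5-.5+135)
ct,cs=cam("top"),cam("side")
f=tri([(ct,T(162,104)),(cs,S(690,66))]); n=tri([(ct,T(193,334)),(cs,S(514,82))])
fb=at_z("",S(690,112),.025,cs); nb=at_z("",S(514,132),.025,cs)
ft=at_z("",T(163,104),.058,ct); nt=at_z("",T(194,334),.058,ct)
for a,b in((f,n),(fb,nb),(ft,nt)):
    print(np.round(a,4),np.round(b,4),"mid",np.round((a+b)/2,4),"len",round(np.linalg.norm((a-b)[:2]),4),"yaw",round(np.degrees(np.arctan2(*(a-b)[[1,0]])),1))
C=np.array([at_z("",T(*p),.025,ct) for p in((90,62),(255,38),(303,382),(137,408))]); print(C.mean(0))
s=monitor.read_state(); print(s["tcp_pos"],s["ee_rot"])
E
```

```text
[0.5575 0.2523 0.0593] [0.436 0.237 0.06 ] mid [0.4968 0.2446 0.0596] len 0.1225 yaw 7.2
[0.5591 0.2534 0.025 ] [0.4351 0.2352 0.025 ] mid [0.4971 0.2443 0.025 ] len 0.1254 yaw 8.3
[0.5572 0.2522 0.058 ] [0.4359 0.237  0.058 ] mid [0.4966 0.2446 0.058 ] len 0.1222 yaw 7.1
[0.49636843 0.24398464 0.025     ]
[ 0.49848543 -0.29329154  0.20692089] [3.04474224e+00 7.72412949e-01 6.97246809e-04]
```

jog_arm([
  {"twist":[0,0,0.183],"translation":[0,0,0],"fingers":0.5},
  {"twist":[0,0,0.183],"translation":[0,0,0],"fingers":0.5},
  {"twist":[0,0,0],"translation":[0.4,-3,0],"fingers":0.5},
  {"twist":[0,0,0],"translation":[0.7,-5,0],"fingers":0.5},
  {"twist":[0,0,0],"translation":[0.7,-5.5,0],"fingers":0.5},
])

```text
time: 5.2
tcp_pos: [0.4982, -0.156, 0.2047]
ee_rot: [-3.135, -0.203, 0.001]
contact_force: [1.2, 1.1, -2.9]
width: 0.0109
grasp_force: 45.0
```

jog_arm([
  {"twist":[0,0,0],"translation":[0.7,-5.5,0],"fingers":0.5},
  {"twist":[0,0,0],"translation":[0.7,-5.5,0],"fingers":0.5},
  {"twist":[0,0,0],"translation":[0.7,-5.5,0],"fingers":0.5},
  {"twist":[0,0,0],"translation":[0.7,-5.5,0],"fingers":0.5},
  {"twist":[0,0,0],"translation":[0.7,-5.5,0],"fingers":0.5},
])

```text
time: 5.82
tcp_pos: [0.497, 0.1215, 0.2049]
ee_rot: [3.134, 0.205, -0.001]
contact_force: [2.1, 0.8, -2.9]
width: 0.0111
grasp_force: 45.0
```

jog_arm([
  {"twist":[0,0,0],"translation":[0.7,-5.5,0],"fingers":0.5},
  {"twist":[0,0,0],"translation":[0.6,-4,0],"fingers":0.5},
  {"twist":[0,0,0],"translation":[0.4,-2.5,0],"fingers":0.5},
  {"twist":[0,0,0],"translation":[0,0,0],"fingers":0.5},
])

```text
time: 6.32
tcp_pos: [0.4978, 0.2434, 0.2047]
ee_rot: [-3.134, -0.212, 0.001]
contact_force: [-0.2, -0.4, -3.0]
width: 0.0112
grasp_force: 45.0
```

```bash
python3 w.py 2; python3 - <<'E'
from h import *
s=monitor.read_state(); R=cv2.Rodrigues(np.array(s["ee_rot"]))[0]
print("togo tool cm",100*R.T@(np.array([.4967,.2444,.207])-s["tcp_pos"]))
ims=[snapshot(n)[0] for n in("top","side")]
A=cv2.resize(ims[0][110:250,70:210],(400,400)); B=cv2.resize(ims[1][90:210,180:300],(400,400))
cv2.imwrite("pics/hover.png",np.hstack([A,B])[:,:,::-1])
E
```

```text
t 6.325 tcp [0.4978 0.2434 0.2047]
yaw 7.723890711802048 z [-9.e-04  9.e-04 -1.e+00] F [-0.22 -0.43 -2.99] w 0.011207444675029344 44.99978452920914 q [-0.3   0.43 -0.31  1.81  0.16  0.92 -2.11]
cam at [0.56854054 0.25402519 0.34967075]
togo tool cm [-0.10764822 -0.33057074 -0.24864521]
```

View pics/hover.png

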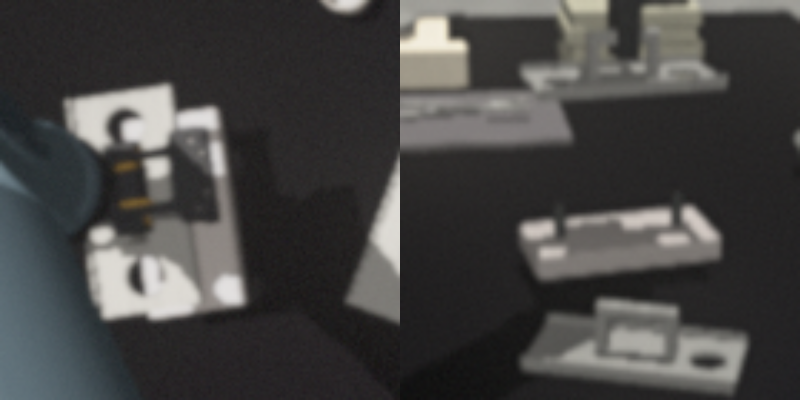

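View pics/w2.png

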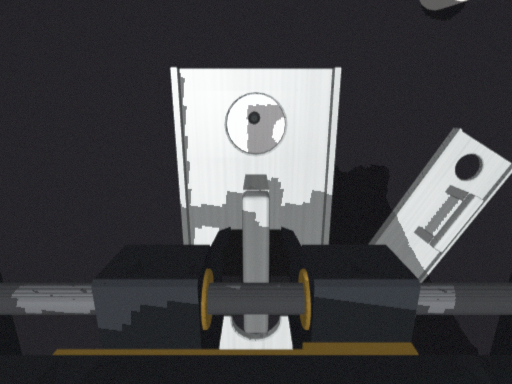

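The wrist view shows the far hole centred at about (256,124) with the pin tip visible through it at about (254,118). I'll check that against its height. The top and side views show the tray level above the stand.

```bash
python3 - <<'E'
from h import *
z=np.load("w2.npz"); c=(z["K"],z["R"],z["t"])
d=z["d"]; print("plate z", world("",(215,125),d[125,215],c), "pin", world("",(254,118),d[118,254],c))
h=at_z("",(256,124),.184,c); p=at_z("",(254,118),.06,c); print("hole",h,"pin",p)
e1,e2=at_z("",(177,69),.19,c),at_z("",(337,69),.19,c); print("end edge normal yaw",np.degrees(np.arctan2(*(e1-e2)[[1,0]]))-90)
s=monitor.read_state(); R=cv2.Rodrigues(np.array(s["ee_rot"]))[0]; print(s["time"],s["tcp_pos"],"hole->pin tool cm",100*R.T@(p-h),"tcp->stand",100*R.T@(np.array([.4967,.2444,.207])-s["tcp_pos"]))
E
```

```text
plate z [[0.55591656 0.27420049 0.18446312]] pin [[0.557667   0.25383743 0.06039439]]
hole [0.55934654 0.25243673 0.184     ] pin [0.55765217 0.25383717 0.06      ]
end edge normal yaw 7.664065271410209
6.475 [0.49885019 0.23943391 0.20450506] hole->pin tool cm [-0.13945305 -0.1779075  12.39988801] tcp->stand [-0.1493428  -0.51985885 -0.25008799]
```

jog_arm([
  {"twist":[0,0,0],"translation":[-0.15,-0.5,2],"fingers":0.5},
  {"twist":[0,0,0],"translation":[0,0,3.5],"fingers":0.5},
  {"twist":[0,0,0],"translation":[0,0,3],"fingers":0.5},
  {"twist":[0,0,0],"translation":[0,0,1.5],"fingers":0.5},
  {"twist":[0,0,0],"translation":[0,0,0],"fingers":0.5},
])

```text
time: 7.1
tcp_pos: [0.4966, 0.2448, 0.1042]
ee_rot: [3.134, 0.203, -0.002]
contact_force: [-0.2, 0.7, -2.9]
width: 0.011
grasp_force: 45.0
```

```bash
python3 w.py 3; python3 - <<'E'
from h import *
z=np.load("w3.npz"); c=(z["K"],z["R"],z["t"]); d=z["d"]
W=world("",np.c_[[a.ravel() for a in np.mgrid[0:384,0:512][::-1]]].T,d.ravel(),c).reshape(384,512,3)
s=monitor.read_state(); R=cv2.Rodrigues(np.array(s["ee_rot"]))[0]; print(s["time"],s["tcp_pos"])
print("far pin px should be",proj("",[[.5582,.2525,.06]],c),"hole px",proj("",[s["tcp_pos"]+R[:,0]*.062-[0,0,.019]],c))
print("tcp->stand",100*R.T@(np.array([.4967,.2444,.05])-s["tcp_pos"]))
E
```

```text
t 7.1 tcp [0.4966 0.2448 0.1042]
yaw 7.42954701415333 z [-0.0014 -0.0011 -1.    ] F [-0.15  0.67 -2.93] w 0.010996930238651188 44.99956928193569 q [-0.33  0.58 -0.27  1.88  0.22  0.72 -2.17]
cam at [0.56740733 0.25535653 0.24910813]
7.15 [0.49720267 0.24548099 0.10514914]
far pin px should be [[257.43442733 121.83720414]] hole px [[256.06983959 123.20969223]]
tcp->stand [-0.06502063  0.09977321  5.51491695]
```

View pics/w3.png

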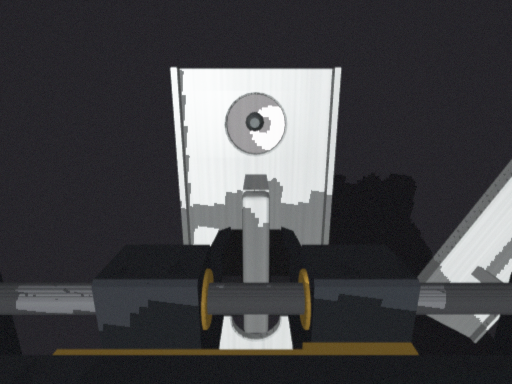

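The far pin at (255,122) is centred in its hole at (256,123). Next I lower it, slowing near contact.

jog_arm([
  {"twist":[0,0,0],"translation":[0,0,1.5],"fingers":0.5},
  {"twist":[0,0,0],"translation":[0,0,1.5],"fingers":0.5},
  {"twist":[0,0,0],"translation":[0,0,1.3],"fingers":0.5},
  {"twist":[0,0,0],"translation":[0,0,0.6],"fingers":0.5},
  {"twist":[0,0,0],"translation":[0,0,0],"fingers":0.5},
])

```text
time: 7.78
tcp_pos: [0.4964, 0.2459, 0.0551]
ee_rot: [3.134, 0.206, -0.002]
contact_force: [0.7, 0.4, -3.6]
width: 0.0113
grasp_force: 45.0
```

jog_arm([
  {"twist":[0,0,0],"translation":[0,0,0.2],"fingers":0.5},
  {"twist":[0,0,0],"translation":[0,0,0.2],"fingers":0.5},
  {"twist":[0,0,0],"translation":[0,0,0],"fingers":0.5},
])

```text
time: 8.15
tcp_pos: [0.4969, 0.2459, 0.0518]
ee_rot: [3.135, 0.205, 0.0]
contact_force: [0.6, -0.4, -3.7]
width: 0.0112
grasp_force: 45.0
```

jog_arm([
  {"twist":[0,0,0],"translation":[0,0,0.1],"fingers":0.5},
  {"twist":[0,0,0],"translation":[0,0,0.1],"fingers":0.5},
  {"twist":[0,0,0],"translation":[0,0,0],"fingers":0.5},
])

```text
time: 8.52
tcp_pos: [0.4969, 0.2459, 0.05]
ee_rot: [3.135, 0.205, 0.0]
contact_force: [-0.8, -1.1, 1.9]
width: 0.0108
grasp_force: 45.0
```

The force has turned upward, so the stand is carrying the tray. I open slowly, then rise.

jog_arm([
  {"twist":[0,0,0],"translation":[0,0,0.03],"fingers":0.5},
  {"twist":[0,0,0],"translation":[0,0,0],"fingers":1.6},
  {"twist":[0,0,0],"translation":[0,0,0],"fingers":3},
  {"twist":[0,0,0],"translation":[0,0,0],"fingers":4.5},
  {"twist":[0,0,0],"translation":[0,0,0],"fingers":4.5},
])

```text
time: 9.15
tcp_pos: [0.4968, 0.246, 0.0494]
ee_rot: [-3.135, -0.205, -0.0]
contact_force: [1.1, -0.6, 0.7]
width: 0.0436
grasp_force: 0.0
```

jog_arm([
  {"twist":[0,0,0],"translation":[0,0,-1.5],"fingers":4.5},
  {"twist":[0,0,0],"translation":[0,0,-3],"fingers":4.5},
  {"twist":[0,0,0],"translation":[0,0,-5],"fingers":4.5},
  {"twist":[0,0,0],"translation":[0,0,-5],"fingers":4.5},
  {"twist":[0,0,0],"translation":[-4,0,0],"fingers":4.5},
])

```text
time: 9.78
tcp_pos: [0.4612, 0.2425, 0.1995]
ee_rot: [-3.13, -0.202, -0.015]
contact_force: [-0.8, -0.4, 0.4]
width: 0.0449
grasp_force: 0.0
```

```bash
python3 w.py 4; python3 - <<'E'
from h import *
z=np.load("w4.npz"); c=(z["K"],z["R"],z["t"]); d=z["d"]
v,u=np.mgrid[0:384,0:512]; W=world("",np.c_[u.ravel(),v.ravel()],d.ravel(),c)
Y=np.radians(7.5); q=W[:,:2]-[.4967,.2444]; x=q@[np.cos(Y),np.sin(Y)]; y=q@[-np.sin(Y),np.cos(Y)]
for x0 in(-70,-35,0,35,80):
  for y0 in(-28,28):
    m=(abs(x*1000-x0)<6)&(abs(y*1000-y0)<6)&(d.ravel()>0)
    print(x0,y0,m.sum(),np.round(np.median(W[m,2]),4) if m.any() else None)
b=snapshot("side")[0]; a=snapshot("top")[0]
B=cv2.resize(b[135:180,205:285],None,fx=5,fy=5,interpolation=2); A=cv2.resize(a[90:240,95:245],(400,400))
A=np.vstack([A,np.zeros((384-384,400,3),np.uint8)]); B=np.vstack([B,np.zeros((175,400,3),np.uint8)])
w=z["im"]; AB=np.hstack([A,B]); cv2.imwrite("pics/end.png",AB[:,:,::-1])
E
```

```text
t 9.775 tcp [0.4612 0.2425 0.1995]
yaw 7.366646187327296 z [ 0.0095  0.0054 -0.9999] F [-0.83 -0.42  0.42] w 0.044939112465457995 0.0 q [-0.31  0.38 -0.32  1.91  0.16  0.86 -2.15]
cam at [0.53046    0.25201439 0.34519479]
-70 -28 111 0.0303
-70 28 115 0.03
-35 -28 675 0.262
-35 28 1028 0.2528
0 -28 2329 0.2808
0 28 819 0.2776
35 -28 146 0.0303
35 28 154 0.03
80 -28 165 0.0302
80 28 157 0.0301
```

View pics/end.png

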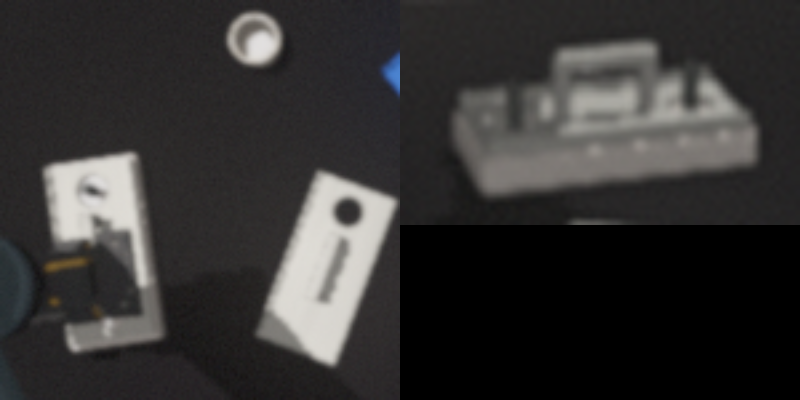

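The tray sits flat, with its plate at 0.030–0.031 m at every corner I could see. Both pins stand up through the holes, at (515,105) and (690,85) in the side crop. The one-hole tray and the crucible are where they were, and the arm is clear.

```bash
python3 -c "
from plant import hand_in; print(hand_in())"
```

```text
the job is handed in; nothing more can be done
None
```

The two-hole tray is lying flat on the cooling stand with both pins up through its holes, released and handed in at about 10 s; the one-hole tray and crucible look unmoved in the final top view.

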